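# Shut and latch the vegetable box

## Task

The sliding lid of the wooden vegetable box has been left open. Slide it gently home against the fixed deck, drop the bar of the draw latch's loop behind the hook of the keeper on the lid while the lever is still up, and then press the lever down flat, past centre, so that the lid is held shut under spring tension. Feel your way and do not force anything, and leave the tin, the salt shaker and the glass alone.

Things in the scene. Friction and masses are not known exactly. Their poses are not given: they have to be found in the camera images.
- veg_box: Long white-painted wooden box with brown wooden deck and lid, fixed, 360 mm long (x), 190 wide (y); its side runners stand 106 high. Origin: centre of its underside; +x is the way the lid slides OPEN, z up. Top of deck and lid at z = 100 mm: fixed deck with the latch from x = -180 to -46 mm, the lid beyond. A rubber rest on the deck under the lever's end is 7 mm high.
- lid: Sliding brown wooden lid, 222 x 172 x 12 mm. Origin: middle of its front edge, on top; axes as the box's. It carries a grip bar and, in front, a steel keeper: base plate 4 mm thick; a hook 14 mm wide (y), 14 mm above the lid, whose lip points to +x; 7.5 mm beyond the lip a low rib, flat on top, 10 mm above the lid and 12.5 mm long.
- lid_slide (a joint): How far the lid is open, m: 0 = home against the deck (a hard stop), up to 0.105. Stiff to slide (about 2.5 N); stays where it is left.
- lid_grip (a point): Middle of the top of the lid's wooden grip bar, which stands 26 mm above the lid and is 14 mm thick along x and 70 mm long along y; it lies 105 mm from the lid's front edge. It can be pushed from behind towards -x or pinched.
- keeper_seat (a point): On the lid, 6.5 mm above it: NOMINAL centre of the bar seated under the hook. The keeper is screwed through slots: the true seat is up to 8 mm either way of this along x, unmeasured; feel for it. From the true seat along x: stem -17 to -2.5 mm, lip to +1 (its underside 10.5 mm above the lid), rib +8.5 to +21. The bar drops in only at +3.5 to +6 mm, then slides back.
- lever_pivot (a point): Axis of the latch lever on the deck, fixed to the box at x = -85 mm, 10 mm above the deck; the axis runs along the box's y. With the lid home the nominal seat lies 68 mm from it towards +x and 3.5 mm lower.
- lever: Flat steel lever, 5 mm thick; origin on its pivot axis; reaches 65 mm, the last 35 mm a thumb plate 30 mm wide. The frame's -x runs along the lever to its end; +z is its upper face when flat. The loop's pivot is a pin at x = -21.8, z = -3.1 mm of this frame. Press it, do not pinch it: the plate bends over 30 N.
- lever_turn (a joint): Lever angle, rad: 0 = flat, pointing away from the keeper (-x of the box; hard stop), 1.57 = upright, up to 2.35 = leaning to the keeper. Friction (0.025 N m) holds it. Once hooked, the spring resists from 0.5 to 1.4 rad (by the keeper's setting) down to the dead centre at 0.19, with 1 to 7 N at 50 mm from the pivot; below that it no longer springs back.
- lever_end (a point): Middle of the upper face of the lever near its end, 60 mm from the pivot.
- loop_turn (a joint): Angle of the loop against the lever, rad. The loop's rise above the box's +x direction is loop_turn - lever_turn: 0 = level and pointing to the keeper, positive = raised. Light friction (0.022 N m) holds it.
- loop_stretch (a joint): Stretch of the sprung loop, m (0 = relaxed, at most 0.022, stiffness 1800 N/m). Over 0.001 only when it pulls on something.
- loop: Sprung wire loop: two side arms 35 mm apart, a round crossbar at the far end and a thumb tab standing on the crossbar. Origin at its pivot on the lever, x along the arms to the bar (78.8 mm when relaxed), y along the bar, z to the tab's side. It bends if it is forced on the keeper with over 25 N.
- loop_bar (a point): Centre of the loop's crossbar (5 mm thick). Heights of this centre above the lid's top: 6.5 mm down in the keeper's pocket, 12.5 mm lying on the rib, 16.5 mm lying on the hook.
- loop_tab (a point): Centre of the loop's thumb tab: a disc of 18 mm diameter, 10 mm thick, axis along the bar (y), to be pinched across y. It lies 4 mm beyond the bar (loop x) and 22 mm above it (loop z). Fingertips reaching 11 mm below this centre still clear the hook.
- tin: Low food tin, 75 mm diameter, 58 high, standing; bystander behind the box. Origin: centre of its underside.
- salt: Glass salt shaker, 44 mm diameter, 90 high, standing; bystander. Origin: centre of its underside.
- glass: Clear tumbler, 80 mm diameter, 91 high, standing; bystander to the right. Origin: centre of its underside.

How it is judged (in metres and radians):
On the way, in this order (a step that is already met when the one before it is completed fails the run):
1. the lid is slid home (open by less than 6 mm) (value of joint lid_slide below 0.006 m), for 0.2 s.
2. the loop's bar is down in the keeper, behind the hook, with the lever still up (z of loop_bar in the frame of keeper_seat below 0.0035 m and x of loop_bar in the frame of keeper_seat between -0.01 and 0.0148 m and value of joint lever_turn above 0.4 rad), for 0.2 s.
At the end, for the whole second after the job is handed in: The lever lies flat (within 0.06 rad of its stop), the lid is home within 2 mm, the loop's bar is in the keeper behind its hook (within 10 mm of the nominal seat along the lid and not more than 5 mm above it) and the loop is stretched by more than 1 mm, so that it pulls (value of joint lever_turn below 0.06 rad and value of joint lid_slide below 0.002 m and value of joint loop_stretch above 0.001 m and z of loop_bar in the frame of keeper_seat below 0.005 m and x of loop_bar in the frame of keeper_seat between -0.01 and 0.01 m); the robot touches nothing.
It fails at once if the fingers bear on the latch lever's thumb plate with more than 30 N (contact force between the fingers and lever_c1 above 30 N).
It fails at once if the loop is forced on the lid or keeper with more than 25 N while the lever is still up (over 1.1 rad) (contact force between loop and lid above 25 N and value of joint lever_turn above 1.1 rad).
It fails at once if the lid is slammed (faster than 0.35 m/s) (velocity of joint lid_slide below -0.35 m/s).
It fails at once if the tin, the salt shaker or the glass is moved by more than 20 mm (distance of any of tin, salt, glass from where it was at the start of the episode above 0.02 m).
It also fails if it takes over 72 s, if anything falls off the work surface, if the arm or the gripper's body presses on something with over 40 N, if the wrist force passes 120 N, or if a joint passes its speed limit or range.

## Robot

A 6-joint arm with a two-finger parallel gripper is mounted at the origin on a cart in front of the work surface, level with it; the furniture and walls round the work are solid. World frame = base frame: x ahead of the robot, y to its left, z up, the work surface at z = 0. Lengths are in mm, angles in rad, forces in N, time in s.
With the tool pointing down it reaches from about 300 to 850 mm from the base axis. Payload 5.4 kg.
Tool frame: the origin (TCP) lies on the centre line of the jaws, within the pads' length; the fingertips stand bot.tips_ahead ahead of it and the grasp point (between the pads) lies 8 mm behind it (bot.tips_ahead is the distance from the TCP to the fingertips, in mm); z points along the fingers, y is the line along which they close (so a half turn about z gives the same grasp; the last joint's range is limited). The gripper opens to 85 mm and grips with 20 to 120 N. Pads are 22 mm wide; open, the fingers measure 114 mm over their backs; the gripper's body (76 mm by 85 mm) begins 54 mm behind the grasp point. The pads swing forward as they close: fully open they stand 13 mm farther back than shut.
Start: joints at [1.038, 0.158, 1.597, -0, 1.386, -0.21], TCP at [182.413, 545.281, 242.299] pointing down, gripper open.
Joint ranges: [-2.91, 2.91], [-0.94, 2.29], [0.18, 2.7], [-1.29, 4.43], [0.17, 2.64], [-3, 3]. Speed limits (rad/s): [2.57, 2.57, 3.14, 3.14, 3.14, 3.14].

## Interface

Orientations are given as a 3x3 rotation matrix whose columns are the frame's x, y, z axes.
In Python, from bench import sensors, cams, job, bot gives the robot as it stands.
- The arm moves only by the tool jog_arm, never from a script. Its argument "series" is one flat list of numbers, 5 for each row, row after row: the shift along the world's x, y, z in m, then the turn about the world's z in degrees, then the finger opening in m, from 0 to 0.0854. A call has 1 to 12 rows; each row shifts and turns the commanded pose from where the row before left it; what a row does not reach is not made up. A row lasts 1/10 s, in which the tool goes at most 50 mm and 8.59 degrees, less where a joint would pass 70% of its speed; a pose out of reach is approached as far as the arm can. A call is refused whole if a number of a shift passes 0.05 or a number of a turn 8.59, either way. A call with a gripper value outside its range is refused whole. The fingers move at their own pace and stop on an object; "squeeze" is the grip in N (left out, the last holds). Time passes only in rows, so rows that do not move let the fingers close. It gives the time, the measured TCP pose, the force, the opening and the grip force at its end, in the units of the state.
- sensors.read_state(): the state, without advancing time (a new reading comes with each control period).
- cams.grab_frame(name): name is "side" or "top"; returns the picture (400x640x3 uint8, red, green, blue); there is no depth.
- cams.camera_model(name): a dict with "vertical_fov" (degrees; the focal length in pixels is half the picture's height over the tangent of half this angle, whatever the lens; pixels are square), "cx", "cy" (the principal point, pixels), "dist" ([k1, k2, p1, p2, k3] as OpenCV has them; the pictures are not rectified), "rvec" (rotation vector, rad) and "tvec" (3), from world to camera coordinates, as OpenCV has them. Camera axes: x right, y down, z forward; pixel columns grow to the right and rows downward; lengths in mm; the calibration is good to about 2 mm. A picture is of the moment at which its call begins. camera_model takes no time and is no camera call.
- job.job_done(): hands the job in; it is judged then, once.
The state is a dict: "time_s": time; "joints": joint angles; "qd": joint speeds; "joint_efforts": joint torques, N m; "tcp_pos": TCP position; "ee_rot": TCP orientation; "ft_force": force on the tool from outside, world axes, zero at the start; "ft_torque": the same for the moment, N m; "opening": finger opening in mm; "grasp_force": force on a finger pad.
Only numpy, scipy, OpenCV 4.12 (cv2) and the standard library are available. Lean on these libraries where they do the work, as an engineer would, in place of code of your own. Each camera call takes 0.05 s, during which the arm holds its last target. There are 200 camera calls.

## Working session

There is one attempt and no reset: what is moved stays moved. The work goes in short steps, Python scripts to look and compute and a tool call to move; the robot and the scene stay as the last step left them, time stands still between calls to the robot, and variables do not carry over. Pictures are saved under pics/ and viewed, at most 10 in all, crops included, and the job is handed in when it is done.

Besides the shell and the picture viewer there is one more tool, called after ">>>" by a JSON object that holds its "api" and its "payload", one argument or row to a line. jog_arm: Moves the arm, as the interface text tells. Its arguments: {"type":"object","properties":{"series":{"type":"array"},"squeeze":{"type":"number"}},"required":["series"]}

```bash
mkdir -p pics; ls
python3 - <<'E'
from bench import sensors,cams,bot
import cv2
for n in("side","top"):
    cv2.imwrite(f"pics/{n}0.png",cams.grab_frame(n)[:,:,::-1]); print(cams.camera_model(n))
s=sensors.read_state();print(s,bot.tips_ahead)
E
```

```text
pics
{'vertical_fov': 46.127100801020475, 'cx': 316.7933297215883, 'cy': 202.56514753366588, 'dist': array([-0.05273227,  0.        ,  0.        ,  0.        ,  0.        ]), 'rvec': array([ 2.01389904, -0.60305854,  0.36454155]), 'tvec': array([-612.60069904,  215.33755598, 1196.42076675])}
{'vertical_fov': 52.1446845042771, 'cx': 312.03434771906507, 'cy': 197.076415929104, 'dist': array([-0.02283636,  0.        ,  0.        ,  0.        ,  0.        ]), 'rvec': array([ 2.11254318, -2.16865711,  0.10958973]), 'tvec': array([-122.12458275,  650.8030445 , 1045.93570141])}
{'time_s': 0.1, 'joints': array([ 1.03789187e+00,  1.59006629e-01,  1.59813993e+00,  4.60505138e-06,
        1.38619344e+00, -2.10080501e-01]), 'qd': array([-6.28569130e-04, -2.57087840e-03, -1.28969803e-03, -1.52503372e-05,
        6.98218974e-04,  1.34043905e-03]), 'joint_efforts': array([-3.92762804e-04, -3.96993470e+01, -3.32336640e+01, -2.75278562e-04,
        4.26613857e-03, -5.06141851e-05]), 'tcp_pos': array([182.14670649, 544.82367221, 241.38692488]), 'ee_rot': array([[-9.48342877e-01,  3.17245949e-01, -8.91616100e-04],
       [ 3.17246988e-01,  9.48341758e-01, -1.50275112e-03],
       [ 3.68815074e-04, -1.70798584e-03, -9.99998473e-01]]), 'ft_force': array([ 0.3316333, -0.1596183,  0.0102634]), 'ft_torque': array([-0.00824878, -0.02585643, -0.00764635]), 'grasp_force': 0.0, 'opening': 85.53891027379373} 11.0
```

View pics/side0.png

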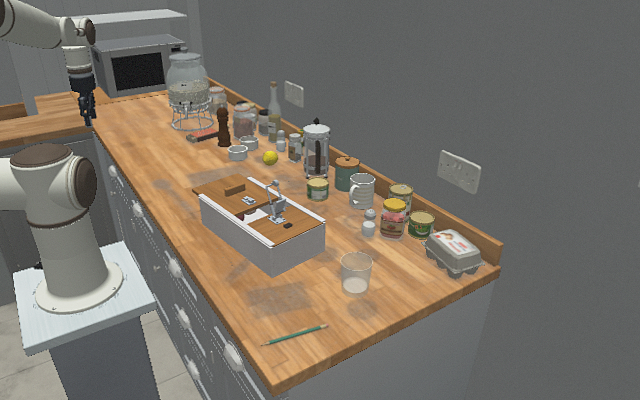

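View pics/top0.png

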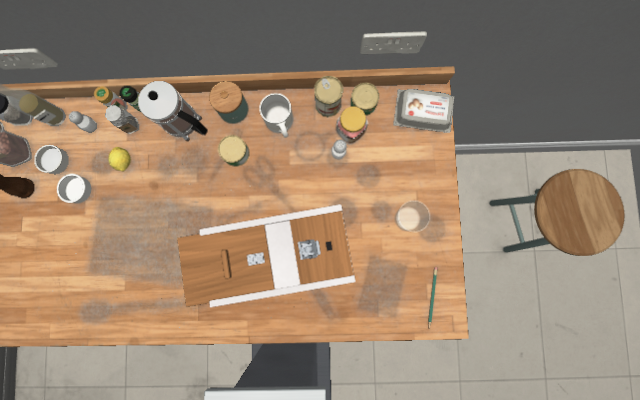

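```bash
cat > h.py <<'E'
import numpy as np,cv2
from bench import sensors,cams
def K(n):
    m=cams.camera_model(n);f=200/np.tan(np.radians(m['vertical_fov'])/2)
    return np.array([[f,0,m['cx']],[0,f,m['cy']],[0,0,1.]]),m['dist'],m['rvec'],m['tvec']
def ray(n,uv):
    k,d,r,t=K(n);R=cv2.Rodrigues(r)[0]
    p=cv2.undistortPoints(np.array(uv,float).reshape(-1,1,2),k,d).reshape(-1,2)
    return -R.T@t,np.c_[p,np.ones(len(p))]@R
def onz(n,uv,z):
    c,d=ray(n,uv);return c+d*((z-c[2])/d[:,2])[:,None]
def proj(n,P):
    k,d,r,t=K(n);return cv2.projectPoints(np.array(P,float).reshape(-1,1,3),r,t,k,d)[0].reshape(-1,2)
def tri(uvs,uvt):
    a,d=ray("side",[uvs]);b,e=ray("top",[uvt]);d=d[0]/np.linalg.norm(d);e=e[0]/np.linalg.norm(e)
    s=np.linalg.lstsq(np.c_[d,-e],b-a,rcond=None)[0];p,q=a+s[0]*d,b+s[1]*e
    return (p+q)/2,np.linalg.norm(p-q)
def crop(n,x,y,w,h,s,name):
    im=cams.grab_frame(n)[:,:,::-1][y:y+h,x:x+w]
    cv2.imwrite("pics/"+name,cv2.resize(im,None,fx=s,fy=s,interpolation=cv2.INTER_CUBIC))
E
python3 - <<'E'
from h import *
a=cams.grab_frame("top")[195:315,170:370,::-1];b=cams.grab_frame("side")[165:285,180:340,::-1]
a=cv2.resize(a,None,fx=4,fy=4,interpolation=2);b=cv2.resize(b,None,fx=5,fy=5,interpolation=2)
cv2.imwrite("pics/t1.png",a);cv2.imwrite("pics/s1.png",b)
print(onz("top",[(200,232),(341,208),(210,303),(354,281)],106).round())
E
```

```text
[[ 559.  141.  106.]
 [ 609. -212.  106.]
 [ 385.  114.  106.]
 [ 431. -238.  106.]]
```

View pics/t1.png

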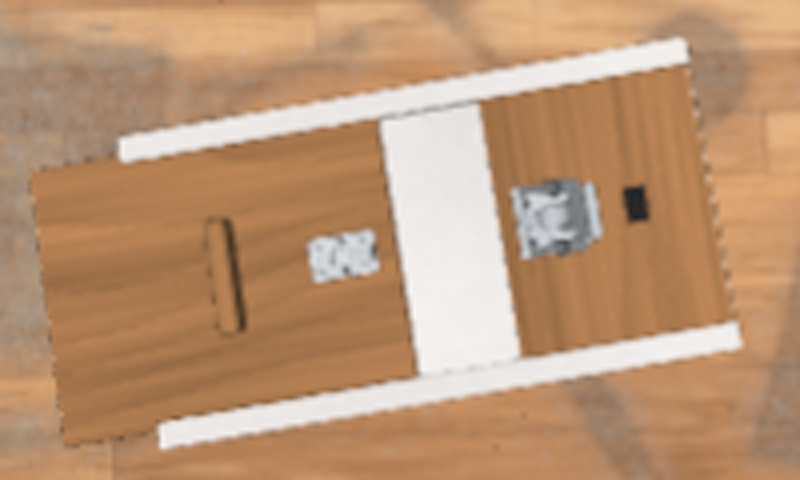

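View pics/s1.png

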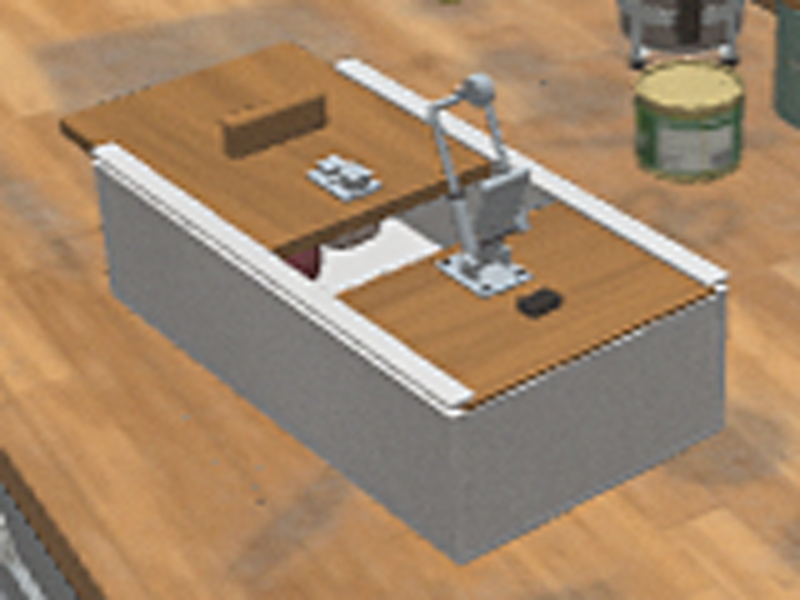

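```bash
cat >> h.py <<'E'
def box():
    uv=np.array([(118,136),(685,38),(160,450),(741,347)])/4+[170,195]
    p=onz("top",uv,106)[:,:2]
    m=np.array([(180,-95),(-180,-95),(180,95),(-180,95)],float)  # +x open(left in img); y = z cross x
    # world +y ~ box x ; box y = -world x
    m[:,1]*=-1
    m=np.array([(180,-95),(-180,-95),(180,95),(-180,95)],float)
    a,b=m-m.mean(0),p-p.mean(0);U,S,V=np.linalg.svd(b.T@a);R=U@np.diag([1,np.linalg.det(U@V)])@V
    return R,p.mean(0),p
def b2w(P,R,c):
    P=np.atleast_2d(np.array(P,float));return np.c_[P[:,:2]@R.T+c,P[:,2]]
def w2b(P,R,c):
    P=np.atleast_2d(P);return np.c_[(P[:,:2]-c)@R,P[:,2]]
E
python3 - <<'E'
from h import *
R,c,p=box();print(R,c,(p).round(),w2b(np.c_[p,p[:,:1]],R,c).round(1))
t=lambda u,v:np.array([170+u/4,195+v/4]);s=lambda u,v:np.array([180+u/5,165+v/5])
print("lid front,deck edge,back",w2b(onz("top",[t(397,248),t(500,230),t(50,307)],100),R,c).round(1))
print("grip top",w2b(onz("top",[t(224,275)],126),R,c).round(1), "side",w2b(onz("side",[s(274,120)],126),R,c).round(1))
print("keeper box top",w2b(onz("top",[t(343,256)],106),R,c).round(1))
print("rest",w2b(onz("top",[t(636,203)],107),R,c).round(1),w2b(onz("side",[s(540,301)],107),R,c).round(1))
for uv in [(575,215),(585,215),(595,215),(585,205)]:
    q,e=tri(s(479,91),t(*uv));print(uv,w2b(q,R,c).round(1),round(e,1))
# predicted pixels in box plane y=0 for tab from side
C,d=ray("side",[s(479,91)]);k=[ (0-((C[:2]-c)@R)[1])/((d[0,:2])@R)[1]];print("tab y=0:",w2b(C+k[0]*d[0],R,c).round(1))
def y0(u,v,y):
    C,d=ray("side",[s(u,v)]);k=(y-((C[:2]-c)@R)[1])/(d[0,:2]@R)[1];return w2b(C+k*d[0],R,c).round(1)[0]
print("bar ends",y0(433,110,17.5),y0(433,110,-17.5),y0(500,168,-17.5),y0(457,200,17.5))
print("lever end corners",y0(480,190,15),y0(528,170,-15),y0(522,215,-15),y0(478,238,15))
E
```

```text
[[-0.14671862 -0.98917827]
 [ 0.98917827 -0.14671862]] [496.92685742 -49.36266506] [[ 566.  142.]
 [ 618. -213.]
 [ 375.  114.]
 [ 429. -241.]] [[ 179.1  -96.7  566.3]
 [-179.7  -95.9  618.1]
 [ 179.8   97.   374.5]
 [-179.3   95.6  428.7]]
lid front,deck edge,back [[ 18.5   1.1 100. ]
 [-46.2   1.1 100. ]
 [237.5   0.4 100. ]]
grip top [[120.9  -0.5 126. ]] side [[102.    8.5 126. ]]
keeper box top [[ 51.3   0.3 106. ]]
rest [[-131.8   -0.8  107. ]] [[-137.4   -1.5  107. ]]
(575, 215) [[-95.9   1.7 218.7]] 1.8
(585, 215) [[-100.5    3.6  221.2]] 4.3
(595, 215) [[-105.2    5.6  223.7]] 6.8
(585, 205) [[-1.0e+02  2.0e-01  2.2e+02]] 9.1
tab y=0: [[-92.1   0.  216.7]]
bar ends [-74.2  17.5 204.4] [-25.1 -17.5 173.3] [-85.  -17.5 161.1] [-92.2  17.5 157.2]
lever end corners [-109.7   15.   169.8] [-112.9  -15.   172.3] [-106.5  -15.   141.8] [-106.2   15.   138.9]
```

>>> {"api": "jog_arm", "payload": {
  "series": [0.0243, -0.0363, 0, -5.26, 0, 0.0243, -0.0363, 0, -5.26, 0, 0.0243, -0.0363, 0, -5.26, 0, 0.0243, -0.0363, 0, -5.26, 0, 0.0243, -0.0363, 0, -5.26, 0, 0.0243, -0.0363, 0, -5.26, 0, 0.0243, -0.0363, 0, -5.26, 0, 0.0243, -0.0363, 0, -5.26, 0, 0.0243, -0.0363, 0, -5.26, 0, 0.0243, -0.0363, 0, -5.26, 0, 0.0243, -0.0363, 0, -5.26, 0, 0.0243, -0.0363, 0, -5.26, 0],
  "squeeze": 20
}}

```text
time_s: 1.4
tcp_pos: [474.6, 108.0, 242.3]
ee_rot: [[-0.142, 0.99, 0.0], [0.99, 0.142, 0.0], [0.0, 0.0, -1.0]]
ft_force: [0.5, 0.9, 0.3]
opening: -0.1
grasp_force: 0.0
```

>>> {"api": "jog_arm", "payload": {
  "series": [0, 0, -0.03, 0, 0, 0, 0, -0.03, 0, 0, 0, 0, -0.03, 0, 0, 0, 0, -0.02, 0, 0, 0, 0, -0.01, 0, 0, 0, 0, 0, 0, 0]
}}

```text
time_s: 2.0
tcp_pos: [472.9, 109.7, 121.0]
ee_rot: [[-0.146, 0.989, -0.003], [0.989, 0.146, 0.0], [0.001, -0.003, -1.0]]
ft_force: [0.2, 0.5, 0.1]
opening: -0.0
grasp_force: 0.0
```

Run:
```python
from h import *
R,c,p=box();s=sensors.read_state();print(s['tcp_pos'],s['ft_force'],w2b(s['tcp_pos'],R,c))
```

```text
[472.94118768 109.69726413 121.01883725] [0.15059646 0.48718522 0.09650057] [[160.85776969   0.38904958 121.01883725]]
```

>>> {"api": "jog_arm", "payload": {
  "series": [0.0012, -0.0079, 0, 0, 0, 0.0012, -0.0079, 0, 0, 0, 0.0012, -0.0079, 0, 0, 0, 0.0012, -0.0079, 0, 0, 0, 0.0012, -0.0079, 0, 0, 0, 0.0012, -0.0079, 0, 0, 0, 0.0012, -0.0079, 0, 0, 0, 0.0012, -0.0079, 0, 0, 0, 0.0012, -0.0079, 0, 0, 0]
}}

```text
time_s: 2.9
tcp_pos: [484.9, 37.9, 122.3]
ee_rot: [[-0.146, 0.989, -0.0], [0.989, 0.146, 0.0], [0.0, -0.0, -1.0]]
ft_force: [-0.2, 2.2, 2.2]
opening: -0.0
grasp_force: 1.4
```

>>> {"api": "jog_arm", "payload": {
  "series": [0.0006, -0.004, 0, 0, 0, 0.0003, -0.002, 0, 0, 0, 0.0003, -0.002, 0, 0, 0]
}}

```text
time_s: 3.2
tcp_pos: [485.9, 30.5, 122.2]
ee_rot: [[-0.146, 0.989, -0.0], [0.989, 0.146, 0.0], [0.0, -0.0, -1.0]]
ft_force: [1.2, 3.0, 1.0]
opening: 0.2
grasp_force: 1.3
```

>>> {"api": "jog_arm", "payload": {
  "series": [0.0003, -0.002, 0, 0, 0]
}}

```text
time_s: 3.3
tcp_pos: [486.2, 28.6, 122.2]
ee_rot: [[-0.146, 0.989, -0.0], [0.989, 0.146, 0.0], [0.0, -0.0, -1.0]]
ft_force: [-0.2, 3.4, 1.2]
opening: 0.0
grasp_force: 1.3
```

>>> {"api": "jog_arm", "payload": {
  "series": [0.0003, -0.002, 0, 0, 0]
}}

```text
time_s: 3.4
tcp_pos: [486.3, 27.8, 122.2]
ee_rot: [[-0.145, 0.989, -0.001], [0.989, 0.145, 0.003], [0.003, -0.0, -1.0]]
ft_force: [-0.0, 13.4, 4.7]
opening: -0.1
grasp_force: 6.4
```

>>> {"api": "jog_arm", "payload": {
  "series": [-0.0015, 0.0099, 0, 0, 0, 0, 0, 0.045, 0, 0.04, 0, 0, 0.045, 0, 0.04, 0, 0, 0.045, 0, 0.04, 0, 0, 0.045, 0, 0.04, 0.0064, -0.0445, 0, 0, 0.04, 0.0064, -0.0445, 0, 0, 0.04, 0.0064, -0.0445, 0, 0, 0.04, 0.0064, -0.0445, 0, 0, 0.04, 0, 0, -0.02, 0, 0.04, 0, 0, -0.015, 0, 0.04, 0, 0, 0, 0, 0.04]
}}

```text
time_s: 4.6
tcp_pos: [509.0, -140.3, 264.0]
ee_rot: [[-0.146, 0.989, -0.006], [0.989, 0.146, 0.003], [0.003, -0.005, -1.0]]
ft_force: [0.0, 0.2, 0.0]
opening: 40.3
grasp_force: 0.0
```

Run:
```python
from h import *
R,c,p=box();s=sensors.read_state();print(s['tcp_pos'],s['opening'],w2b(s['tcp_pos'],R,c))
print(proj("side",[s['tcp_pos'],*b2w([(-92,0,217)],R,c)]))
crop("side",215,105,140,140,4,"s2.png")
```

```text
[ 509.00607226 -140.2685355   263.97067432] 40.32162538180883 [[-91.69435723   1.38908726 263.97067432]]
[[274.66574652 166.98419332]
 [275.78079505 183.07935975]]
```

View pics/s2.png

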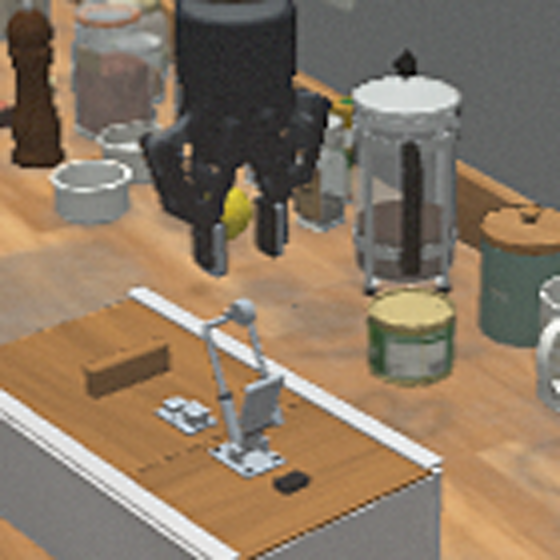

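>>> {"api": "jog_arm", "payload": {
  "series": [0, 0, -0.02, 0, 0.04, 0, 0, -0.015, 0, 0.04, 0, 0, -0.012, 0, 0.04, 0, 0, 0, 0, 0.02, 0, 0, 0, 0, 0.0, 0, 0, 0, 0, 0.0, 0, 0, 0, 0, 0.0, 0, 0, 0, 0, 0.0],
  "squeeze": 20
}}

```text
time_s: 5.45
tcp_pos: [512.4, -141.4, 221.5]
ee_rot: [[-0.146, 0.989, 0.005], [0.989, 0.146, -0.0], [-0.001, 0.005, -1.0]]
ft_force: [4.6, 0.6, -3.3]
opening: 9.5
grasp_force: 22.1
```

Run:
```python
from h import *
R,c,p=box();s=sensors.read_state();print(s['tcp_pos'],s['ft_force'],w2b(s['tcp_pos'],R,c))
crop("side",215,105,140,140,4,"s3.png")
```

```text
[ 512.38682074 -141.4290654   221.46586947] [ 4.61763818  0.64843216 -3.27698733] [[-93.33834695  -1.78480433 221.46586947]]
```

View pics/s3.png

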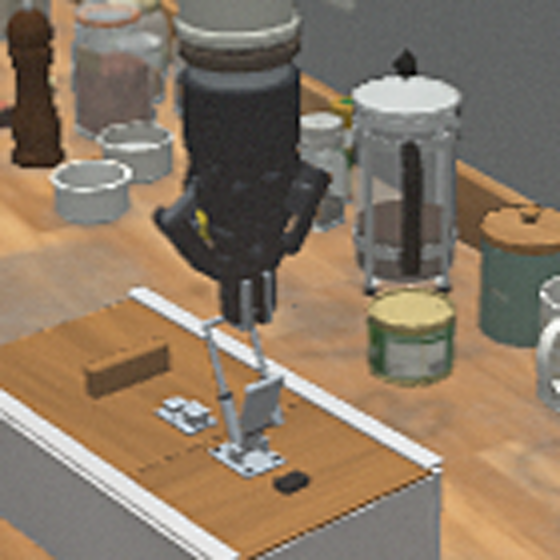

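```bash
cat >> h.py <<'E'
PX=-84.1
def pin(a): return np.array([PX-21.8*np.cos(a)-3.1*np.sin(a),110+21.8*np.sin(a)-3.1*np.cos(a)])
def bar(a,t): return pin(a)+78.8*np.array([np.cos(t),np.sin(t)])
def tab(a,t): return pin(a)+np.array([82.8*np.cos(t)-22*np.sin(t),82.8*np.sin(t)+22*np.cos(t)])
from scipy.optimize import fsolve
def inv(f,p,g): return fsolve(lambda q:f(*q)-np.array(p),g)
E
python3 - <<'E'
from h import *
R,c,p=box()
q0=np.array([1.3,1.29]);print(tab(*q0),bar(*q0))
nom=PX+68
q1=inv(bar,(nom+15,106.5+16),(2,-.1));print("hover",q1,tab(*q1),bar(*q1))
for h in(6,10): 
  for x in range(-6,19,4): q=inv(bar,(nom+x,100+6.5+h-6),(1.6,-.2));print(x,h,q.round(2),(tab(*q)-[nom+x,106.5+h-6]).round(1))
N=12;prev=tab(*q0)
for i in range(1,N+1):
    s=i/N;q=q0+(q1-q0)*s;T=tab(*q);d=T-prev;prev=T
    w=R@[d[0],0];print(q.round(2),T.round(1),(np.r_[w,d[1]]/1000).round(4))
E
```

```text
[-91.1112678  215.83012464] [-71.08137988 205.89012513]
hover [ 1.92792649 -0.11456805] [  5.38876378 143.89850333] [ -1.1 122.5]
-6 6 [ 1.02 -0.26] [ 9.6 20.2]
-2 6 [ 1.28 -0.3 ] [10.4 19.8]
2 6 [ 1.5  -0.32] [10.8 19.6]
6 6 [ 1.69 -0.33] [10.9 19.5]
10 6 [ 1.87 -0.33] [10.8 19.6]
14 6 [ 2.04 -0.31] [10.6 19.7]
18 6 [ 2.21 -0.29] [10.2 19.9]
-6 10 [ 0.94 -0.2 ] [ 8.2 20.8]
-2 10 [ 1.21 -0.24] [ 9.1 20.4]
2 10 [ 1.43 -0.27] [ 9.6 20.2]
6 10 [ 1.63 -0.28] [ 9.8 20.1]
10 10 [ 1.81 -0.28] [ 9.8 20.1]
14 10 [ 1.99 -0.27] [ 9.6 20.2]
18 10 [ 2.16 -0.25] [ 9.3 20.3]
[1.35 1.17] [-80.1 215.5] [-0.0016  0.0109 -0.0004]
[1.4  1.06] [-69.1 213.9] [-0.0016  0.0108 -0.0016]
[1.46 0.94] [-58.5 211.1] [-0.0016  0.0105 -0.0028]
[1.51 0.82] [-48.3 207.2] [-0.0015  0.0101 -0.0039]
[1.56 0.7 ] [-38.6 202.2] [-0.0014  0.0096 -0.005 ]
[1.61 0.59] [-29.5 196.1] [-0.0013  0.0089 -0.006 ]
[1.67 0.47] [-21.3 189.2] [-0.0012  0.0082 -0.007 ]
[1.72 0.35] [-13.9 181.3] [-0.0011  0.0073 -0.0078]
[1.77 0.24] [ -7.5 172.8] [-0.0009  0.0064 -0.0086]
[1.82 0.12] [ -2.1 163.6] [-0.0008  0.0053 -0.0092]
[1.88 0.  ] [  2.2 153.9] [-0.0006  0.0043 -0.0097]
[ 1.93 -0.11] [  5.4 143.9] [-0.0005  0.0031 -0.01  ]
```

>>> {"api": "jog_arm", "payload": {
  "series": [0.002, 0, 0, 0, 0, -0.0016, 0.0109, -0.0004, 0, 0, -0.0016, 0.0108, -0.0016, 0, 0, -0.0016, 0.0105, -0.0028, 0, 0]
}}

```text
time_s: 5.9
tcp_pos: [508.5, -108.7, 216.5]
ee_rot: [[-0.146, 0.989, 0.002], [0.989, 0.146, -0.001], [-0.002, 0.002, -1.0]]
ft_force: [2.5, 0.1, 2.2]
opening: 9.4
grasp_force: 23.2
```

>>> {"api": "jog_arm", "payload": {
  "series": [-0.0015, 0.0101, -0.0039, 0, 0, -0.0014, 0.0096, -0.005, 0, 0, -0.0013, 0.0089, -0.006, 0, 0, -0.0012, 0.0082, -0.007, 0, 0]
}}

```text
time_s: 6.3
tcp_pos: [502.7, -71.6, 193.4]
ee_rot: [[-0.146, 0.989, 0.001], [0.989, 0.146, -0.0], [-0.0, 0.001, -1.0]]
ft_force: [3.1, 0.6, 1.8]
opening: 9.2
grasp_force: 24.2
```

>>> {"api": "jog_arm", "payload": {
  "series": [-0.0011, 0.0073, -0.0078, 0, 0, -0.0009, 0.0064, -0.0086, 0, 0, -0.0008, 0.0053, -0.0092, 0, 0, 0, 0, 0, 0, 0]
}}

```text
time_s: 6.7
tcp_pos: [499.3, -52.4, 166.1]
ee_rot: [[-0.146, 0.989, -0.001], [0.989, 0.146, 0.001], [0.002, -0.001, -1.0]]
ft_force: [7.1, 1.7, 1.0]
opening: 9.6
grasp_force: 24.7
```

Run:
```python
from h import *
R,c,p=box();s=sensors.read_state();print(s['tcp_pos'],s['ft_force'],w2b(s['tcp_pos'],R,c))
crop("side",215,145,112,84,7,"s4.png")
```

```text
[499.30983656 -52.37618536 166.14219476] [7.0649237  1.73177621 0.97862967] [[ -3.3305362   -1.91505163 166.14219476]]
```

View pics/s4.png

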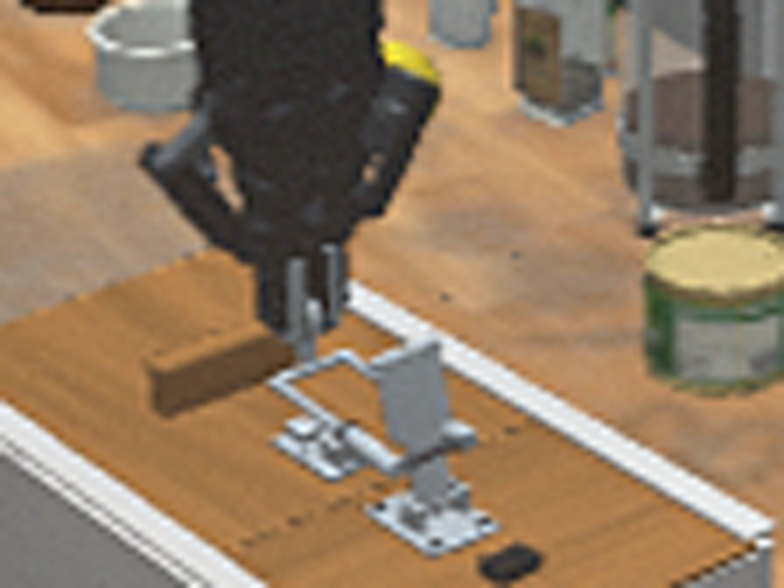

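>>> {"api": "jog_arm", "payload": {
  "series": [0.001, 0.0043, -0.0097, 0, 0, -0.0005, 0.0031, -0.007, 0, 0, 0, 0, 0, 0, 0]
}}

```text
time_s: 7.05
tcp_pos: [499.1, -45.3, 149.2]
ee_rot: [[-0.146, 0.989, -0.003], [0.989, 0.146, 0.001], [0.002, -0.003, -1.0]]
ft_force: [2.7, 0.1, 0.3]
opening: 9.2
grasp_force: 24.4
```

>>> {"api": "jog_arm", "payload": {
  "series": [0, 0, -0.002, 0, 0, 0, 0, 0, 0, 0]
}}

```text
time_s: 7.25
tcp_pos: [499.6, -45.6, 148.7]
ee_rot: [[-0.146, 0.989, -0.002], [0.989, 0.146, 0.001], [0.001, -0.002, -1.0]]
ft_force: [1.3, 2.4, 1.8]
opening: 9.1
grasp_force: 24.6
```

>>> {"api": "jog_arm", "payload": {
  "series": [0, 0, -0.002, 0, 0, 0, 0, 0, 0, 0]
}}

```text
time_s: 7.45
tcp_pos: [499.8, -46.0, 147.0]
ee_rot: [[-0.146, 0.989, -0.001], [0.989, 0.146, 0.0], [0.0, -0.001, -1.0]]
ft_force: [0.8, 3.2, 3.3]
opening: 9.1
grasp_force: 24.6
```

>>> {"api": "jog_arm", "payload": {
  "series": [0, 0, -0.002, 0, 0, 0, 0, 0, 0, 0]
}}

```text
time_s: 7.65
tcp_pos: [499.9, -46.2, 145.0]
ee_rot: [[-0.146, 0.989, -0.001], [0.989, 0.146, -0.0], [0.0, -0.001, -1.0]]
ft_force: [0.5, 2.3, 2.0]
opening: 9.2
grasp_force: 24.6
```

>>> {"api": "jog_arm", "payload": {
  "series": [0, 0, -0.002, 0, 0, 0, 0, 0, 0, 0]
}}

```text
time_s: 7.85
tcp_pos: [500.0, -46.2, 143.0]
ee_rot: [[-0.146, 0.989, -0.0], [0.989, 0.146, -0.0], [-0.0, -0.0, -1.0]]
ft_force: [-0.2, 2.4, 2.5]
opening: 9.4
grasp_force: 24.6
```

>>> {"api": "jog_arm", "payload": {
  "series": [0, 0, -0.0015, 0, 0, 0, 0, 0, 0, 0]
}}

```text
time_s: 8.05
tcp_pos: [500.1, -46.2, 141.6]
ee_rot: [[-0.146, 0.989, -0.0], [0.989, 0.146, -0.0], [-0.0, -0.0, -1.0]]
ft_force: [0.0, 2.9, 3.4]
opening: 9.4
grasp_force: 24.6
```

>>> {"api": "jog_arm", "payload": {
  "series": [0, 0, -0.0015, 0, 0, 0, 0, 0, 0, 0]
}}

```text
time_s: 8.25
tcp_pos: [500.1, -46.1, 140.0]
ee_rot: [[-0.146, 0.989, -0.0], [0.989, 0.146, -0.0], [0.0, -0.0, -1.0]]
ft_force: [-0.3, 2.3, 2.3]
opening: 9.0
grasp_force: 24.6
```

>>> {"api": "jog_arm", "payload": {
  "series": [0, 0, -0.0015, 0, 0, 0, 0, 0, 0, 0]
}}

```text
time_s: 8.45
tcp_pos: [500.4, -46.2, 139.2]
ee_rot: [[-0.146, 0.989, 0.0], [0.989, 0.146, -0.0], [-0.0, 0.0, -1.0]]
ft_force: [-1.6, 1.5, 4.3]
opening: 9.1
grasp_force: 25.0
```

>>> {"api": "jog_arm", "payload": {
  "series": [0, 0, -0.001, 0, 0, 0, 0, 0, 0, 0]
}}

```text
time_s: 8.65
tcp_pos: [500.6, -46.6, 138.6]
ee_rot: [[-0.146, 0.989, 0.001], [0.989, 0.146, -0.001], [-0.001, 0.001, -1.0]]
ft_force: [-1.6, 1.2, 7.3]
opening: 9.3
grasp_force: 25.2
```

Run:
```python
from h import *
R,c,p=box();s=sensors.read_state();b=w2b(s['tcp_pos'],R,c)[0];print(s['tcp_pos'],s['ft_force'],b)
for dz in(-6,-4,-2,0,2):
    q=inv(tab,(b[0],b[2]+dz),(1.8,-.2));B=bar(*q);print(dz,q.round(2),"bar rel nominal seat",(B-[PX+68,106.5]).round(1))
```

```text
[500.57985755 -46.5591738  138.62821247] [-1.60163393  1.15547133  7.27021175] [  2.23718948  -4.02479271 138.62821247]
-6 [ 1.74 -0.25] bar rel nominal seat [9.  5.8]
-4 [ 1.74 -0.23] bar rel nominal seat [9.4 7.6]
-2 [ 1.75 -0.21] bar rel nominal seat [9.9 9.4]
0 [ 1.75 -0.18] bar rel nominal seat [10.4 11.2]
2 [ 1.76 -0.16] bar rel nominal seat [10.9 13. ]
```

>>> {"api": "jog_arm", "payload": {
  "series": [0.0002, -0.001, 0, 0, 0, 0, 0, 0, 0, 0]
}}

```text
time_s: 8.85
tcp_pos: [500.5, -47.4, 137.9]
ee_rot: [[-0.146, 0.989, 0.0], [0.989, 0.146, -0.001], [-0.001, 0.0, -1.0]]
ft_force: [-0.5, 0.8, 3.5]
opening: 8.9
grasp_force: 24.8
```

>>> {"api": "jog_arm", "payload": {
  "series": [0.0001, -0.001, 0, 0, 0, 0, 0, 0, 0, 0]
}}

```text
time_s: 9.05
tcp_pos: [500.4, -48.1, 137.6]
ee_rot: [[-0.146, 0.989, -0.0], [0.989, 0.146, 0.0], [0.0, -0.0, -1.0]]
ft_force: [-0.6, 1.9, 1.5]
opening: 9.4
grasp_force: 24.7
```

>>> {"api": "jog_arm", "payload": {
  "series": [0.0002, -0.001, 0, 0, 0, 0, 0, 0, 0, 0]
}}

```text
time_s: 9.25
tcp_pos: [500.6, -49.2, 137.7]
ee_rot: [[-0.146, 0.989, -0.0], [0.989, 0.146, 0.0], [0.0, -0.0, -1.0]]
ft_force: [-0.9, 2.1, 2.0]
opening: 9.5
grasp_force: 24.7
```

>>> {"api": "jog_arm", "payload": {
  "series": [0.0001, -0.001, 0, 0, 0, 0, 0, 0, 0, 0]
}}

```text
time_s: 9.45
tcp_pos: [500.8, -50.3, 137.7]
ee_rot: [[-0.146, 0.989, -0.0], [0.989, 0.146, -0.0], [-0.0, -0.0, -1.0]]
ft_force: [0.1, 1.3, 1.8]
opening: 9.2
grasp_force: 24.7
```

>>> {"api": "jog_arm", "payload": {
  "series": [0.0002, -0.001, 0, 0, 0, 0, 0, 0, 0, 0]
}}

```text
time_s: 9.65
tcp_pos: [500.9, -50.6, 137.7]
ee_rot: [[-0.146, 0.989, -0.0], [0.989, 0.146, 0.001], [0.001, -0.0, -1.0]]
ft_force: [-1.6, 5.1, 3.0]
opening: 8.9
grasp_force: 24.8
```

>>> {"api": "jog_arm", "payload": {
  "series": [0.0001, -0.001, 0, 0, 0, 0, 0, 0, 0, 0]
}}

```text
time_s: 9.85
tcp_pos: [500.8, -50.7, 137.7]
ee_rot: [[-0.146, 0.989, -0.001], [0.989, 0.146, 0.003], [0.003, -0.0, -1.0]]
ft_force: [-1.9, 7.8, 3.2]
opening: 9.6
grasp_force: 24.9
```

>>> {"api": "jog_arm", "payload": {
  "series": [-0.0004, 0.0025, 0, 0, 0, 0, 0, 0, 0, 0]
}}

```text
time_s: 10.05
tcp_pos: [500.8, -50.1, 137.8]
ee_rot: [[-0.146, 0.989, 0.0], [0.989, 0.146, -0.002], [-0.002, -0.0, -1.0]]
ft_force: [-0.3, -0.4, 2.0]
opening: 9.3
grasp_force: 24.6
```

>>> {"api": "jog_arm", "payload": {
  "series": [0, 0.0003, -0.001, 0, 0, 0, 0.0003, -0.001, 0, 0, 0, 0, 0, 0, 0]
}}

```text
time_s: 10.35
tcp_pos: [500.7, -49.3, 135.7]
ee_rot: [[-0.146, 0.989, 0.0], [0.989, 0.146, -0.0], [-0.0, -0.0, -1.0]]
ft_force: [-0.6, -1.2, 0.6]
opening: 9.2
grasp_force: 24.6
```

>>> {"api": "jog_arm", "payload": {
  "series": [0, 0.0003, -0.001, 0, 0, 0, 0.0003, -0.001, 0, 0, 0, 0, 0, 0, 0]
}}

```text
time_s: 10.65
tcp_pos: [500.6, -48.5, 133.6]
ee_rot: [[-0.146, 0.989, -0.0], [0.989, 0.146, -0.0], [-0.0, -0.0, -1.0]]
ft_force: [-1.0, -1.8, 2.0]
opening: 9.5
grasp_force: 24.6
```

>>> {"api": "jog_arm", "payload": {
  "series": [0, 0.0003, -0.001, 0, 0, 0, 0, 0, 0, 0]
}}

```text
time_s: 10.85
tcp_pos: [500.7, -48.2, 132.9]
ee_rot: [[-0.146, 0.989, -0.0], [0.989, 0.146, -0.0], [-0.0, -0.0, -1.0]]
ft_force: [-2.2, -1.5, 1.9]
opening: 9.5
grasp_force: 24.7
```

>>> {"api": "jog_arm", "payload": {
  "series": [0, 0.0003, -0.001, 0, 0, 0, 0, 0, 0, 0]
}}

```text
time_s: 11.05
tcp_pos: [500.8, -48.1, 132.6]
ee_rot: [[-0.146, 0.989, -0.0], [0.989, 0.146, -0.001], [-0.001, -0.0, -1.0]]
ft_force: [-4.3, -2.0, 8.7]
opening: 9.7
grasp_force: 25.4
```

>>> {"api": "jog_arm", "payload": {
  "series": [0, 0.0002, -0.001, 0, 0, 0, 0, 0, 0, 0]
}}

```text
time_s: 11.25
tcp_pos: [500.9, -48.1, 132.5]
ee_rot: [[-0.146, 0.989, -0.0], [0.989, 0.146, -0.001], [-0.001, -0.0, -1.0]]
ft_force: [-6.5, -1.7, 14.4]
opening: 9.4
grasp_force: 26.0
```

>>> {"api": "jog_arm", "payload": {
  "series": [0, 0, 0.002, 0, 0, 0, 0, 0, 0, 0]
}}

```text
time_s: 11.45
tcp_pos: [500.7, -47.7, 132.8]
ee_rot: [[-0.146, 0.989, 0.0], [0.989, 0.146, -0.0], [-0.0, 0.0, -1.0]]
ft_force: [-1.7, -2.3, 3.3]
opening: 9.3
grasp_force: 24.8
```

>>> {"api": "jog_arm", "payload": {
  "series": [0.0002, -0.0015, 0, 0, 0, 0.0002, -0.0015, 0, 0, 0, 0, 0, 0, 0, 0]
}}

```text
time_s: 11.75
tcp_pos: [501.0, -50.0, 132.7]
ee_rot: [[-0.146, 0.989, -0.0], [0.989, 0.146, 0.002], [0.002, -0.0, -1.0]]
ft_force: [-2.5, 3.3, 4.8]
opening: 9.2
grasp_force: 25.0
```

>>> {"api": "jog_arm", "payload": {
  "series": [0.0002, -0.0015, 0, 0, 0, 0, 0, 0, 0, 0]
}}

```text
time_s: 11.95
tcp_pos: [501.2, -51.5, 132.8]
ee_rot: [[-0.146, 0.989, -0.0], [0.989, 0.146, 0.001], [0.001, -0.0, -1.0]]
ft_force: [-2.1, 3.2, 5.1]
opening: 9.0
grasp_force: 25.0
```

>>> {"api": "jog_arm", "payload": {
  "series": [0.0002, -0.001, 0, 0, 0, 0, 0, 0, 0, 0]
}}

```text
time_s: 12.15
tcp_pos: [501.4, -52.3, 132.8]
ee_rot: [[-0.146, 0.989, -0.001], [0.989, 0.146, 0.002], [0.002, -0.0, -1.0]]
ft_force: [-3.6, 4.3, 5.3]
opening: 9.5
grasp_force: 25.1
```

>>> {"api": "jog_arm", "payload": {
  "series": [-0.0001, 0.001, 0, 0, 0, 0, 0, 0, 0, 0.04, 0, 0, 0, 0, 0.04, 0, 0, 0, 0, 0.04, 0, 0, 0.015, 0, 0.04, 0, 0, 0.03, 0, 0.04, 0, 0, 0.03, 0, 0.04, 0, 0, 0, 0, 0, 0, 0, 0, 0, 0, 0, 0, 0, 0, 0]
}}

```text
time_s: 13.15
tcp_pos: [500.6, -51.8, 206.4]
ee_rot: [[-0.146, 0.989, -0.002], [0.989, 0.146, 0.001], [0.001, -0.002, -1.0]]
ft_force: [0.3, 0.0, 0.5]
opening: -0.0
grasp_force: 0.0
```

Run:
```python
from h import *
R,c,p=box();s=sensors.read_state();b=w2b(s['tcp_pos'],R,c)[0];print(s['tcp_pos'],s['ft_force'],b)
crop("side",215,145,112,84,7,"s5.png")
```

```text
[500.62334269 -51.83911723 206.36559036] [0.27211912 0.04328957 0.50711704] [ -2.99199589  -3.29314125 206.36559036]
```

View pics/s5.png

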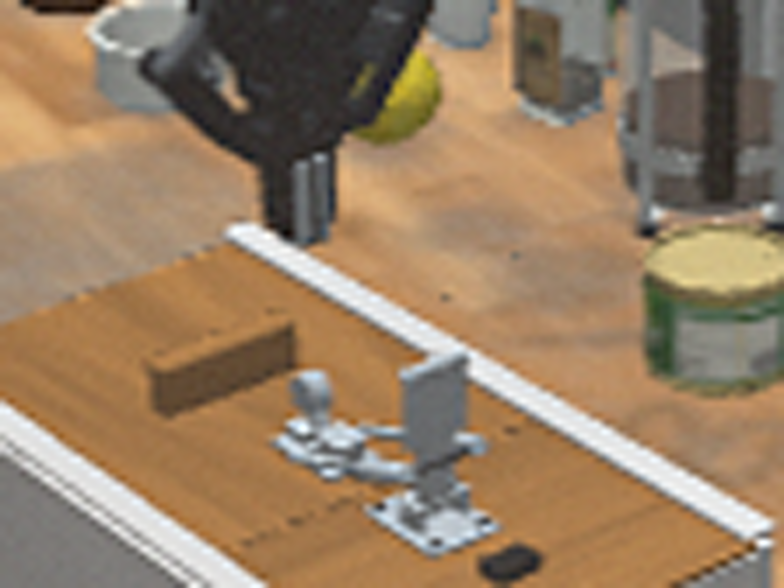

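>>> {"api": "jog_arm", "payload": {
  "series": [0.0028, -0.0188, 0, 0, 0, 0.0028, -0.0188, 0, 0, 0, 0.0028, -0.0188, 0, 0, 0, 0, 0, -0.014, 0, 0, 0, 0, -0.014, 0, 0, 0, 0, 0, 0, 0]
}}

```text
time_s: 13.8
tcp_pos: [507.4, -106.7, 175.8]
ee_rot: [[-0.146, 0.989, -0.007], [0.989, 0.146, 0.003], [0.004, -0.006, -1.0]]
ft_force: [-0.7, 1.0, -0.4]
opening: 0.2
grasp_force: 0.0
```

Run:
```python
from h import *
R,c,p=box();s=sensors.read_state();b=w2b(s['tcp_pos'],R,c)[0];print(s['tcp_pos'],s['ft_force'],b)
prev=np.array([b[0],b[2]])
for a in np.arange(1.6,-0.05,-.1):
    C=np.array([PX-57*np.cos(a)+2.5*np.sin(a)+11,110+57*np.sin(a)+2.5*np.cos(a)+11]);d=C-prev;prev=C
    w=R@[d[0],0];print(round(a,2),C.round(1),(np.r_[w,d[1]]/1000).round(4))
```

```text
[ 507.4219828  -106.73806514  175.77428008] [-0.67347234  1.02767697 -0.35164141] [-58.29432921  -1.96351029 175.77428008]
1.6 [-68.9 177.9] [ 0.0016 -0.0105  0.0021]
1.5 [-74.6 178. ] [ 0.0008 -0.0056  0.0001]
1.4 [-80.3 177.6] [ 0.0008 -0.0056 -0.0004]
1.3 [-85.9 176.6] [ 0.0008 -0.0056 -0.001 ]
1.2 [-91.4 175. ] [ 0.0008 -0.0054 -0.0016]
1.1 [-96.7 172.9] [ 0.0008 -0.0052 -0.0021]
1.0 [-101.8  170.3] [ 0.0007 -0.005  -0.0026]
0.9 [-106.6  167.2] [ 0.0007 -0.0047 -0.0031]
0.8 [-111.   163.6] [ 0.0007 -0.0044 -0.0036]
0.7 [-115.1  159.6] [ 0.0006 -0.004  -0.004 ]
0.6 [-118.7  155.2] [ 0.0005 -0.0036 -0.0044]
0.5 [-121.9  150.5] [ 0.0005 -0.0032 -0.0047]
0.4 [-124.6  145.5] [ 0.0004 -0.0027 -0.005 ]
0.3 [-126.8  140.2] [ 0.0003 -0.0022 -0.0053]
0.2 [-128.5  134.8] [ 0.0002 -0.0016 -0.0055]
0.1 [-129.6  129.2] [ 0.0002 -0.0011 -0.0056]
-0.0 [-130.1  123.5] [ 0.0001 -0.0005 -0.0057]
```

>>> {"api": "jog_arm", "payload": {
  "series": [0.0016, -0.0105, 0, 0, 0, 0.0008, -0.0056, 0, 0, 0, 0.0008, -0.0056, -0.0004, 0, 0, 0.0008, -0.0056, -0.001, 0, 0]
}}

```text
time_s: 14.2
tcp_pos: [514.0, -135.9, 178.6]
ee_rot: [[-0.146, 0.989, 0.0], [0.989, 0.146, 0.001], [0.001, 0.001, -1.0]]
ft_force: [0.2, 3.5, -0.9]
opening: -0.1
grasp_force: 1.3
```

>>> {"api": "jog_arm", "payload": {
  "series": [0.0008, -0.0054, -0.0016, 0, 0, 0.0008, -0.0052, -0.0021, 0, 0]
}}

```text
time_s: 14.4
tcp_pos: [515.6, -146.7, 174.8]
ee_rot: [[-0.146, 0.989, 0.0], [0.989, 0.146, 0.0], [0.0, 0.0, -1.0]]
ft_force: [0.1, 3.7, 0.9]
opening: -0.1
grasp_force: 1.7
```

>>> {"api": "jog_arm", "payload": {
  "series": [0.0007, -0.005, -0.0026, 0, 0, 0.0007, -0.0047, -0.0031, 0, 0]
}}

```text
time_s: 14.6
tcp_pos: [517.1, -156.6, 169.1]
ee_rot: [[-0.146, 0.989, 0.001], [0.989, 0.146, -0.0], [-0.0, 0.001, -1.0]]
ft_force: [0.5, 3.1, 1.7]
opening: -0.1
grasp_force: 1.8
```

>>> {"api": "jog_arm", "payload": {
  "series": [0.0007, -0.0044, -0.0036, 0, 0, 0.0006, -0.004, -0.004, 0, 0]
}}

```text
time_s: 14.8
tcp_pos: [518.4, -165.3, 161.5]
ee_rot: [[-0.146, 0.989, 0.001], [0.989, 0.146, -0.001], [-0.001, 0.001, -1.0]]
ft_force: [-0.2, 1.8, 2.3]
opening: -0.1
grasp_force: 1.6
```

>>> {"api": "jog_arm", "payload": {
  "series": [0.0005, -0.0036, -0.0044, 0, 0, 0.0005, -0.0032, -0.0047, 0, 0]
}}

```text
time_s: 15.0
tcp_pos: [519.4, -172.2, 152.3]
ee_rot: [[-0.146, 0.989, 0.001], [0.989, 0.146, -0.001], [-0.001, 0.001, -1.0]]
ft_force: [0.4, 0.6, 2.4]
opening: 0.2
grasp_force: 1.1
```

>>> {"api": "jog_arm", "payload": {
  "series": [0.0004, -0.0027, -0.005, 0, 0, 0.0003, -0.0022, -0.0053, 0, 0]
}}

```text
time_s: 15.2
tcp_pos: [520.0, -176.9, 141.7]
ee_rot: [[-0.146, 0.989, 0.001], [0.989, 0.146, -0.001], [-0.001, 0.0, -1.0]]
ft_force: [0.2, -0.5, 1.7]
opening: -0.5
grasp_force: 0.8
```

>>> {"api": "jog_arm", "payload": {
  "series": [0.0002, -0.0016, -0.0055, 0, 0, 0.0002, -0.0011, -0.0056, 0, 0]
}}

```text
time_s: 15.4
tcp_pos: [519.9, -179.0, 130.0]
ee_rot: [[-0.146, 0.989, -0.001], [0.989, 0.146, 0.0], [0.0, -0.001, -1.0]]
ft_force: [0.7, -0.6, 0.5]
opening: -0.3
grasp_force: 0.1
```

>>> {"api": "jog_arm", "payload": {
  "series": [0.0001, -0.0005, -0.004, 0, 0, 0, 0, 0, 0, 0]
}}

```text
time_s: 15.6
tcp_pos: [519.5, -178.9, 125.6]
ee_rot: [[-0.146, 0.989, -0.002], [0.989, 0.146, 0.001], [0.002, -0.002, -1.0]]
ft_force: [0.3, 0.6, -0.9]
opening: 0.1
grasp_force: 0.0
```

>>> {"api": "jog_arm", "payload": {
  "series": [0, 0, -0.0015, 0, 0, 0, 0, 0, 0, 0]
}}

```text
time_s: 15.8
tcp_pos: [520.3, -179.3, 125.3]
ee_rot: [[-0.146, 0.989, -0.0], [0.989, 0.146, 0.0], [0.0, -0.0, -1.0]]
ft_force: [-0.1, -0.3, -0.4]
opening: 0.2
grasp_force: 0.0
```

Lever snapped past centre; press lightly until the stop is felt.

>>> {"api": "jog_arm", "payload": {
  "series": [0, 0, -0.0015, 0, 0, 0, 0, 0, 0, 0]
}}

```text
time_s: 16.0
tcp_pos: [520.3, -179.4, 123.9]
ee_rot: [[-0.146, 0.989, -0.0], [0.989, 0.146, 0.0], [0.0, -0.0, -1.0]]
ft_force: [-0.2, 0.1, 0.6]
opening: 0.0
grasp_force: 0.0
```

>>> {"api": "jog_arm", "payload": {
  "series": [0, 0, -0.0015, 0, 0, 0, 0, 0, 0, 0]
}}

```text
time_s: 16.2
tcp_pos: [520.5, -179.5, 123.4]
ee_rot: [[-0.146, 0.989, 0.0], [0.989, 0.146, -0.0], [-0.0, 0.0, -1.0]]
ft_force: [-2.4, 1.6, 5.9]
opening: 0.1
grasp_force: 3.0
```

>>> {"api": "jog_arm", "payload": {
  "series": [0, 0, -0.001, 0, 0, 0, 0, 0, 0, 0]
}}

```text
time_s: 16.4
tcp_pos: [520.6, -179.5, 123.2]
ee_rot: [[-0.146, 0.989, 0.0], [0.989, 0.146, -0.0], [-0.0, 0.0, -1.0]]
ft_force: [-4.1, 2.2, 11.0]
opening: -0.0
grasp_force: 5.6
```

Hard stop at the predicted height. Raise clear and check.

>>> {"api": "jog_arm", "payload": {
  "series": [0, 0, 0.01, 0, 0, 0, 0, 0.03, 0, 0, 0, 0, 0.04, 0, 0, 0, 0, 0.04, 0, 0, 0, 0, 0, 0, 0, 0, 0, 0, 0, 0]
}}

```text
time_s: 17.0
tcp_pos: [520.9, -179.8, 242.8]
ee_rot: [[-0.146, 0.989, 0.002], [0.989, 0.146, -0.002], [-0.002, 0.002, -1.0]]
ft_force: [1.0, -0.5, -0.2]
opening: 0.1
grasp_force: 0.0
```

```bash
python3 -c "
from h import *
crop('side',215,145,112,84,7,'s6.png')"
```

```text
(no output)
```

View pics/s6.png

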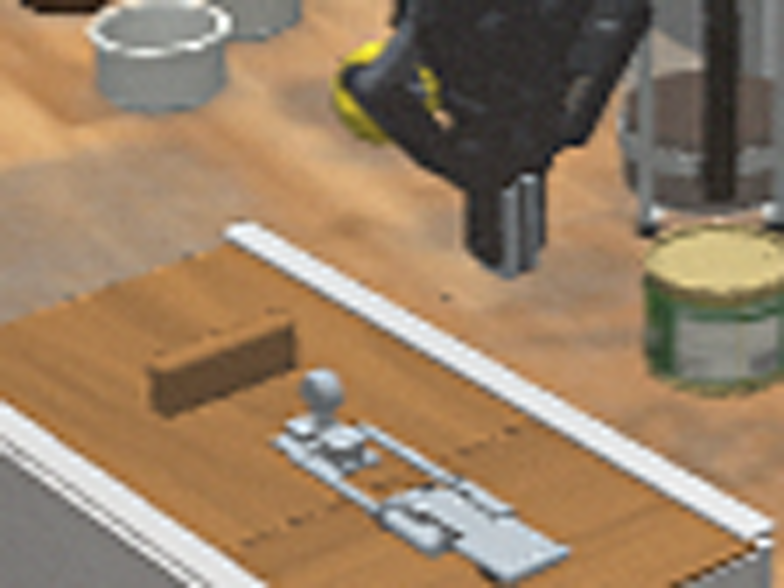

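```bash
python3 -c "
from bench import job
print(job.job_done())"
```

```text
the job is handed in; nothing more can be done
None
```

The lid is home, the loop bar is behind the keeper's hook, and the lever is pressed flat past centre to its stop. I handed the job in at about 17 s; the hand-in returned no verdict, and I judged the result from the final side picture and the felt forces, not the joint values.

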